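Show the formed bracket's underside to the inspection camera

TASK

Draw the formed U bracket straight up out of the open die, then turn it so that its flat underside looks squarely into the inspection camera, about 15 cm in front of the middle of the lens, with the bracket's length lying level across the picture. Finish while still holding it there, steady and raised in the gripper, for the picture; do not touch the camera or its stand, and leave the upturned upper die half and the wrench, hammer and oil bottle where they are.

Things in the scene. Friction and masses are not known exactly. Their poses are not given: they have to be found in the camera images.
- bracket_mid (a point): Centre of the loose bracket, 25 mm above its underside: bright U channel of 3 mm sheet, 90 mm long (own x), 44 wide over the two legs (own y), 50 tall (own z, from closed flat underside to open leg edges); 0.2 to 0.4 kg. At the start it lies in the die cavity, open side up, underside 22 mm below the die face: the top 28 mm of the legs stand free and can be gripped across the 44 mm
- bracket_under (a point): middle of the bracket's flat underside, the face to be shown; the bracket's own axes. bracket_mid lies 25 mm along +z from here
- die: Fixed lower die half: green shoe 240 x 170 x 25 mm (298 long with ears), two steels with the cavity (93 x 47 mm) between them along own x. Origin: centre of the underside, on the bench. Die face (130 x 115 mm) 67 mm up; pad under the bracket 45 mm up. Guide posts 22 mm thick, 140 mm high, at own x, y (-90, 62) and (90, -62) mm
- die_mouth (a point): centre of the cavity's mouth, level with the die face (67 mm above the bench); the die's axes
- camera_head: Fixed inspection camera, blue body, white ring light 80 mm wide, looking up at 45 degrees towards the robot's side. Origin: centre of the lens front, 135 mm above the bench; z points out of the lens along the line of sight, y is level and runs along the picture's long side. Body reaches 111 mm behind the lens. The underside belongs 150 mm along +z from here, facing back at the lens
- camera_stand: fixed foot and column of the camera: a dark plate 120 x 100 x 14 mm whose middle is 125 mm along +x from this origin (origin on the bench); column beside the camera up to 120 mm high; the lens is above (85, 0) mm in its x, y
- upper_half: fixed upper half of the die, set down upside down on the bench: green shoe 240 x 170 mm (298 mm long with ears), punch up to 103 mm above the bench; origin at the centre of the underside. Leave alone
- wrench: loose steel wrench, 190 mm long, lying on the bench. Leave alone
- hammer: loose hammer with a wooden handle, 260 mm long, lying on the bench. Leave alone
- lube: loose yellow oil bottle with a red cap, 60 mm thick and 150 mm tall, standing on the bench. Leave alone

How it is judged (in metres and radians):
On the way:
1. the bracket has been drawn straight up: its underside is more than 5 mm above the die face while it is still level (within 15 degrees) and over the cavity (within 25 mm) (z of bracket_under in the frame of die_mouth above 0.005 m and angle between bracket_mid's own z axis and vertical below 0.26 rad and horizontal distance between bracket_mid and die_mouth below 0.025 m), for 0.05 s.
At the end, for the whole second after the job is handed in: Bracket held by the gripper alone, at rest: middle of its underside 115-185 mm out along the lens axis, within 25 mm of that axis each way, over 180 mm above the bench; underside faces the lens and length lies across the picture, each within 14 degrees (z of bracket_under in the frame of camera_head between 0.115 and 0.185 m and x of bracket_under in the frame of camera_head between -0.025 and 0.025 m and y of bracket_under in the frame of camera_head between -0.025 and 0.025 m and angle between the z axis of bracket_under and the z axis of camera_head, either way round below 0.24 rad and angle between the x axis of bracket_under and the y axis of camera_head, either way round below 0.24 rad and angle between bracket_under's own z axis and vertical below 1.2 rad and height (world z) of bracket_under above 0.18 m and contact force between the fingers and bracket above 2 N and contact force between bracket and die below 0.2 N and contact force between bracket and camera_stand below 0.2 N and linear speed of bracket below 0.02 m/s and angular speed of bracket below 0.1 rad/s); the arm keeps its last pose, push and grip.
It fails at once if the camera or its stand is touched (contact force between anything else and camera_stand above 1 N).
It fails at once if the upper die half is knocked (contact force between anything else and upper_half above 5 N).
It fails at once if a bystander is pushed away (distance of any of wrench, hammer, lube from where it was at the start of the episode above 0.02 m).
It also fails if it takes over 38 s, if anything falls off the work surface, if the arm or the gripper's body presses on something with over 40 N, if the wrist force passes 120 N, or if a joint passes its speed limit or range.

ROBOT

A 6-joint arm with a two-finger parallel gripper is mounted at the origin on the work surface. World frame = base frame: x ahead of the robot, y to its left, z up, the work surface at z = 0. Lengths are in m, angles in degrees, forces in N, time in s.
With the tool pointing down it reaches from about 0.375 to 0.9 m from the base axis. Payload 3.1 kg.
Tool frame: the origin (TCP) lies on the centre line of the jaws, within the pads' length; the fingertips stand 19 mm ahead of it and the grasp point (between the pads) is the TCP; z points along the fingers, y is the direction in which the jaws open and shut (so a half turn about z gives the same grasp; the last joint's range is limited). The gripper opens to 87 mm and grips with 3 to 60 N. Pads are 19 mm wide; open, the fingers measure 117 mm over their backs; the gripper's body (75 mm by 190 mm) begins 51 mm behind the grasp point.
Start: joints at [58.642, 30.224, 82.088, -0, 67.689, -10.227], TCP at [0.225, 0.583, 0.242] pointing down, gripper open.
Joint ranges: [-176.69, 176.69], [-43.24, 126.21], [12.49, 139.97], [-82, 262], [0, 151.66], [-163.58, 163.58]. Speed limits (degrees/s): [159.86, 159.86, 180, 180, 180, 180].

INTERFACE

Orientations are given as a 3x3 rotation matrix whose columns are the frame's x, y, z axes.
In Python, from rig import bot gives the robot as it stands.
- The arm moves only by the tool carry_out, never from a script. Its argument "targets" is a list of rows, each a list of 6 numbers: the shift along the tool's x, y, z each as a share of 200 mm, from -1 to 1, then the turn, a rotation vector about the tool's x, y, z each as a share of pi/2 rad, from -1 to 1. In form: [[dx, dy, dz, ax, ay, az], ...]. A call has 1 to 20 rows; each row is the pose to reach, as a shift and turn from the pose measured when the call began, along the tool's axes at that moment; what a row does not reach only later rows make up. A row lasts 1/8 s, in which the tool goes at most 62.5 mm and 10.7 degrees, less where a joint would pass 70% of its speed; a pose out of reach is approached as far as the arm can. A call with a number of a shift or a turn outside -1 to 1 is refused whole. A call with a gripper value outside its range is refused whole. "jaw" is the gripper's target within -1 to 1 (fully open at 1, half-way at 0, shut at -1), set as the call begins (left out, the last holds). The fingers move at their own pace and stop on an object; the grip force is fixed at half the most. Time passes only in rows, so rows that repeat a pose let the fingers close. It gives the time, the measured TCP pose, the force and the opening at its end, in the units of the state.
- bot.read_state(): the state, without advancing time (a new reading comes with each control period).
- bot.capture(name): name is "scene" or "top"; returns the picture (400x640x3 uint8, blue, green, red); there is no depth.
- bot.camera_info(name): a dict with "camera_matrix" (3x3 intrinsics, pixels), "view" (4x4, takes a point from world to camera coordinates). Camera axes: x right, y down, z forward; pixel columns grow to the right and rows downward; lengths in m; the calibration is good to about 2 mm. A picture is of the moment at which its call begins. camera_info takes no time and is no camera call.
- bot.hand_in(): hands the job in, once; it reports no verdict.
The state is a dict: "time_s": time; "joint_positions": joint angles; "qvel": joint speeds; "tau": joint torques, N m; "position": TCP position; "tcp_rot": TCP orientation; "force": force on the tool from outside, world axes, zero at the start; "moment": the same for the moment, N m; "opening": opening from 0.0 (shut) to 1.0 (fully open).
Only numpy, scipy, OpenCV 4.12 (cv2) and the standard library are available. Lean on these libraries where they do the work, as an engineer would, in place of code of your own. Each camera call takes 0.05 s, during which the arm holds its last target.

## Working session

There is one attempt and no reset: what is moved stays moved. The work goes in short steps, Python scripts to look and compute and a tool call to move; the robot and the scene stay as the last step left them, time stands still between calls to the robot, and variables do not carry over. Pictures are saved under pics/ and viewed, and the job is handed in when it is done.

Besides the shell and the picture viewer there is one more tool, called after ">>>" by a JSON object that holds its "name" and its "arguments", one argument or row to a line. carry_out: Moves the arm, as the interface text tells. Shift numbers are shares of 200 mm and turn numbers shares of pi/2 rad, none past 1 either way. Its arguments: {"type":"object","properties":{"targets":{"type":"array"},"jaw":{"type":"number"}},"required":["targets"]}

```bash
ls; mkdir -p pics; python3 - <<'E'
from rig import bot
import cv2,json,numpy as np
np.set_printoptions(precision=4,suppress=True)
for n in("scene","top"):
    cv2.imwrite(f"pics/{n}0.png",bot.capture(n)); i=bot.camera_info(n); print(n,np.array(i["camera_matrix"]),np.array(i["view"]))
print(bot.read_state())
E
```

```text
pics
scene [[402.7986   0.     320.6105]
 [  0.     402.7986 199.5287]
 [  0.       0.       1.    ]] [[-0.2381  0.9712 -0.0051  0.1706]
 [ 0.638   0.1525 -0.7548 -0.2996]
 [-0.7323 -0.1829 -0.656   2.0243]
 [ 0.      0.      0.      1.    ]]
top [[424.0566   0.     323.7795]
 [  0.     424.0566 197.7817]
 [  0.       0.       1.    ]] [[-0.0806 -0.9967 -0.0001  0.0222]
 [-0.9763  0.079  -0.2016  0.6065]
 [ 0.201  -0.0161 -0.9795  1.4456]
 [ 0.      0.      0.      1.    ]]
{'time_s': 0.1, 'joint_positions': array([ 58.6424,  30.2728,  82.1484,   0.0019,  67.6897, -10.2272]), 'qvel': array([-0.0139, -0.0485, -0.1706, -0.0249, -0.0297,  0.039 ]), 'tau': array([  0.0001, -44.0988, -17.7153,   0.0636,   0.0535,  -0.0001]), 'position': array([0.2249, 0.5825, 0.2407]), 'tcp_rot': array([[-0.9328,  0.3605, -0.001 ],
       [ 0.3605,  0.9328, -0.0016],
       [ 0.0004, -0.0019, -1.    ]]), 'force': array([-0.7524, -0.6059,  0.3706]), 'moment': array([ 0.0225, -0.01  , -0.0355]), 'opening': 0.9999422884843415}
```

View pics/scene0.png

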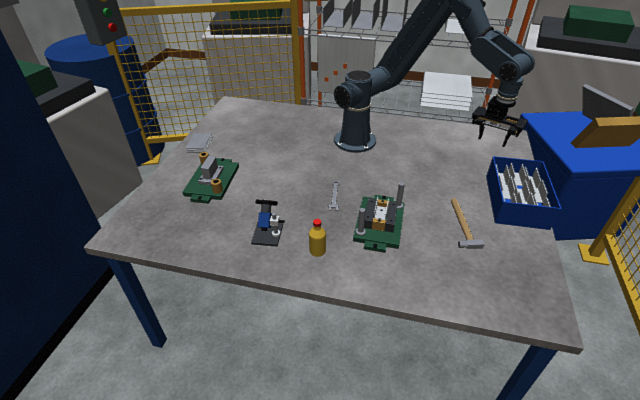

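View pics/top0.png

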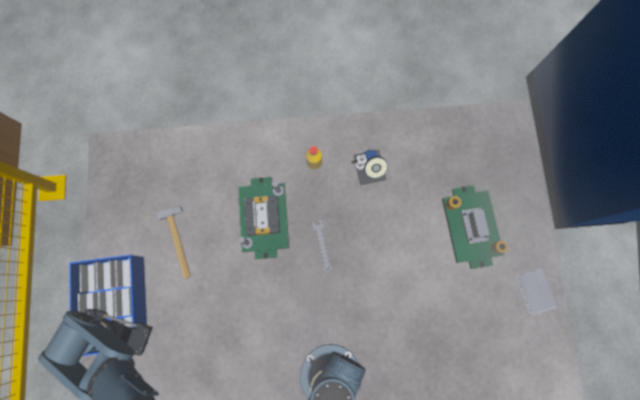

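The scene view has the die near (380,215), the camera near (268,222) and the bottle at (317,240). The top view has the die at (263,217), the camera ring at (376,168), the bottle at (314,157) and the upper half at (473,227). Next I'll enlarge the crops.

```bash
python3 - <<'E'
import cv2,numpy as np
t=cv2.imread("pics/top0.png"); s=cv2.imread("pics/scene0.png")
def crop(im,x,y,w,h,k): return cv2.resize(im[y:y+h,x:x+w],None,fx=k,fy=k,interpolation=cv2.INTER_CUBIC)
a=crop(t,225,170,75,95,6);b=crop(t,340,140,56,95,6)
cv2.imwrite("pics/c_top.png",np.hstack([a,b]))
a=crop(s,345,175,70,80,6);b=crop(s,240,175,60,80,6)
cv2.imwrite("pics/c_sc.png",np.hstack([a,b]))
E
```

```text
(no output)
```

View pics/c_top.png

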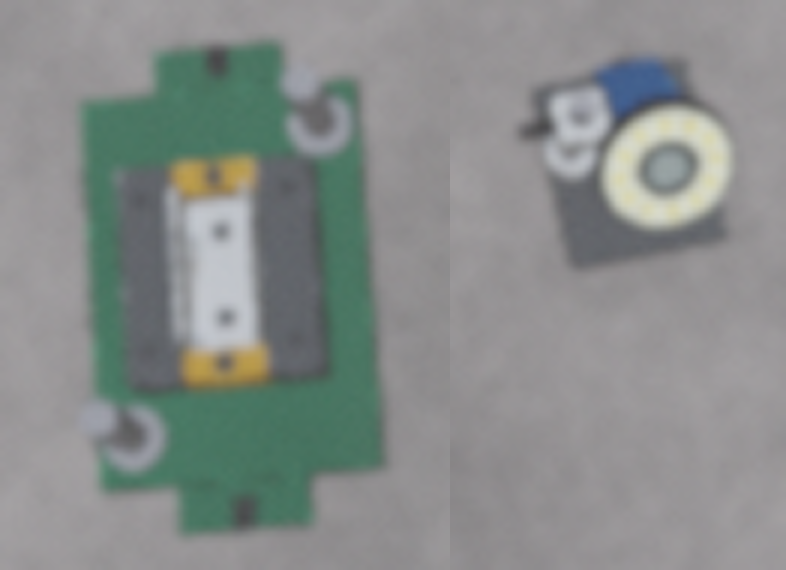

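View pics/c_sc.png

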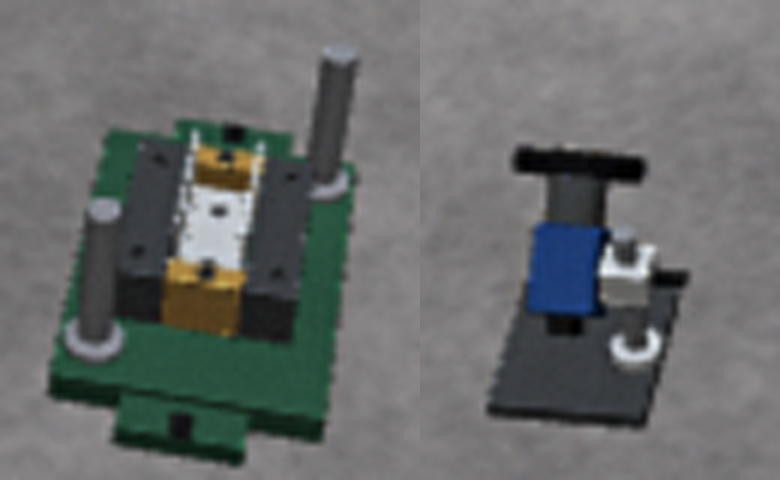

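```bash
cat > h.py <<'E'
import cv2,numpy as np
np.set_printoptions(precision=4,suppress=True)
from rig import bot
def ray(n,uv,z):
    i=bot.camera_info(n);K=np.array(i["camera_matrix"]);V=np.array(i["view"]);R=V[:3,:3];c=-R.T@V[:3,3]
    d=R.T@np.linalg.solve(K,[uv[0],uv[1],1]); return c+d*(z-c[2])/d[2]
def proj(n,p):
    i=bot.camera_info(n);K=np.array(i["camera_matrix"]);V=np.array(i["view"])
    q=K@(V[:3,:3]@np.asarray(p)+V[:3,3]); return q[:2]/q[2]
E
python3 - <<'E'
from h import *
t=cv2.imread("pics/top0.png"); hsv=cv2.cvtColor(t,cv2.COLOR_BGR2HSV)
g=cv2.inRange(hsv,(50,60,40),(90,255,255)); g[:, :225]=0; g[:,300:]=0
c=max(cv2.findContours(g,0,2)[0],key=cv2.contourArea)
h=cv2.convexHull(c); P=np.array([ray("top",p[0],.025)[:2] for p in h],np.float32)*1000
r=cv2.minAreaRect(P); print("die rect",r, cv2.boxPoints(r))
# steel face
d=cv2.inRange(hsv,(0,0,60),(180,60,125)) 
o=cv2.inRange(hsv,(12,90,90),(35,255,255)); o[:,:225]=0;o[:,300:]=0
n,l,s,cc=cv2.connectedComponentsWithStats(o)
for k in range(1,n):
    if s[k,4]>20: print("brass",s[k],cc[k],ray("top",cc[k],.067))
# ring
r_=cv2.inRange(hsv,(0,0,190),(180,90,255)); r_[:,:360]=0; r_[:,400:]=0; r_[:150]=0; r_[190:]=0
n,l,s,cc=cv2.connectedComponentsWithStats(r_)
for k in range(1,n):
    if s[k,4]>20:
        print(s[k],cc[k]); pts=np.argwhere(l==k)[:,::-1].astype(np.float32)
        e=cv2.fitEllipse(cv2.convexHull(pts.astype(np.int32))); print(e, ray("top",e[0],.135))
# camera plate corners
for u in [(577,268),(727,240),(535,88),(686,60)]:
    p=(340+(u[0]-450+.5)/6-.5,140+(u[1]+.5)/6-.5); print("plate",p,ray("top",p,.014))
E
```

```text
die rect ((561.5133056640625, 197.03146362304688), (288.4862365722656, 164.37857055664062), 0.5460408926010132) [[416.4935 277.8424]
 [418.06   113.4713]
 [706.5331 116.2206]
 [704.9666 280.5917]]
brass [254 196  13   7  52] [259.6346 199.0192] [0.6191 0.2    0.067 ]
brass [256 228  14   7  63] [262.2857 231.1905] [0.5041 0.1965 0.067 ]
[366 159  20  18 198] [375.7424 167.3838]
((375.915771484375, 167.43792724609375), (17.232349395751953, 20.7748966217041), 65.30390167236328) [ 0.6828 -0.2123  0.135 ]
plate (360.75, 184.25) [ 0.656  -0.1678  0.014 ]
plate (385.75, 179.58333333333334) [ 0.6662 -0.2618  0.014 ]
plate (353.75, 154.25) [ 0.7732 -0.153   0.014 ]
plate (378.9166666666667, 149.58333333333334) [ 0.7837 -0.249   0.014 ]
```

```bash
cat >> h.py <<'E'
from scipy.spatial.transform import Rotation as Ro
def rel(p,R):
    s=bot.read_state();R0=np.array(s["tcp_rot"]);d=R0.T@(np.asarray(p)-s["position"])/.2
    w=Ro.from_matrix(R0.T@R).as_rotvec()/(np.pi/2); return np.r_[d,w]
def down(az):
    a=np.radians(az);x=np.array([np.cos(a),np.sin(a),0]);z=np.array([0,0,-1.]);return np.c_[x,np.cross(z,x),z]
E
python3 - <<'E'
from h import *
s=cv2.imread("pics/scene0.png")
C=np.array([.5616,.1978]);a=np.radians(1.2);M=np.array([[np.cos(a),-np.sin(a)],[np.sin(a),np.cos(a)]])
k=6;x0,y0=345,175
im=cv2.resize(s[y0:y0+85,x0:x0+70],None,fx=k,fy=k,interpolation=cv2.INTER_CUBIC)
def dot(p,c):
    u=(proj("scene",p)-[x0,y0]+.5)*k; cv2.circle(im,tuple(int(v) for v in u),3,c,-1)
for x,y in [(-45,-22),(45,-22),(-45,22),(45,22)]: dot([*(C+M@[x/1e3,y/1e3]),.095],(0,0,255))
for x,y in [(-65,-57.5),(65,-57.5),(-65,57.5),(65,57.5)]: dot([*(C+M@[x/1e3,y/1e3]),.067],(255,0,0))
for x,y in [(-90,62),(90,-62)]: dot([*(C+M@[x/1e3,y/1e3]),.14],(0,255,255))
for x,y in [(-120,-85),(120,-85),(-120,85),(120,85)]: dot([*(C+M@[x/1e3,y/1e3]),.025],(255,0,255))
cv2.imwrite("pics/chk.png",im)
print(rel([.5616,.1978,.20],down(181.2)))
L=np.array([.6815,-.2125,.135]);y=np.radians(6.7)
print(proj("scene",L),[ (proj("scene",L)-[240,175]+.5)*6+[420,0]])
E
```

```text
[-2.2635 -1.1867  0.2048 -0.0011 -0.0005 -0.2481]
[266.354  199.7914] [array([581.1242, 151.7483])]
```

View pics/chk.png

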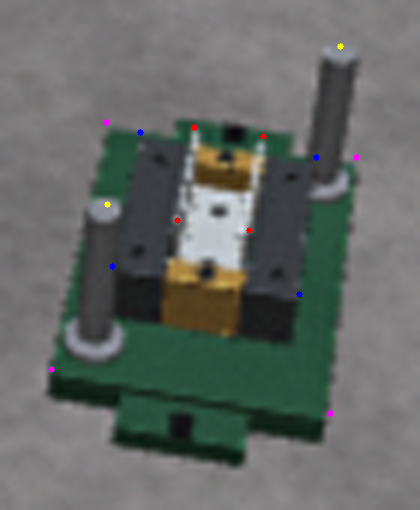

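Reprojection fits within about 1 px: the post tops and bracket leg ends coincide in the scene crop, with the near steel corners about 1 px low. I'll now move over the die.

>>> {"name": "carry_out", "arguments": {
  "targets": [
    [-0.3,-0.16,0.02,0,0,-0.04],
    [-0.6,-0.32,0.04,0,0,-0.08],
    [-0.9,-0.47,0.05,0,0,-0.12],
    [-0.98,-0.52,0.07,0,0,-0.16]
  ],
  "jaw": 1
}}

```text
time_s: 0.6
position: [0.372, 0.4125, 0.2265]
tcp_rot: [[-0.993, 0.117, -0.001], [0.117, 0.993, -0.002], [0.001, -0.002, -1.0]]
force: [0.2, 0.5, -0.5]
opening: 1.0
```

```bash
python3 - <<'E'
from h import *
print(bot.read_state()["position"],rel([.5625,.1978,.20],down(181.2)))
E
```

```text
[0.372  0.4125 0.2265] [-1.0722 -0.9541  0.1342 -0.0014 -0.0005 -0.0882]
```

>>> {"name": "carry_out", "arguments": {
  "targets": [
    [-0.2,-0.18,0.03,0,0,-0.03],
    [-0.4,-0.36,0.06,0,0,-0.06],
    [-0.6,-0.54,0.08,0,0,-0.088],
    [-0.8,-0.72,0.1,0,0,-0.088],
    [-0.95,-0.85,0.13,0,0,-0.088],
    [-1,-0.94,0.13,0,0,-0.088],
    [-1,-0.95,0.13,0,0,-0.088],
    [-1,-0.95,0.13,0,0,-0.088]
  ]
}}

```text
time_s: 1.6
position: [0.547, 0.2012, 0.2009]
tcp_rot: [[-1.0, -0.021, -0.002], [-0.021, 1.0, -0.002], [0.002, -0.002, -1.0]]
force: [0.2, 0.7, 0.2]
opening: 1.0
```

```bash
python3 - <<'E'
from h import *
s=bot.read_state();print(s["position"],s["joint_positions"],rel([.5625,.1978,.150],down(181.2)),rel([.5625,.1978,.0895],down(181.2)))
E
```

```text
[0.547  0.2012 0.2009] [  9.2567  29.8707  90.5459  -0.0918  59.7176 -81.9178] [-0.0779 -0.0183  0.2544 -0.0011 -0.0014  0.0002] [-0.0785 -0.0177  0.5569 -0.0011 -0.0014  0.0002]
```

>>> {"name": "carry_out", "arguments": {
  "targets": [
    [-0.078,-0.018,0.1,0,0,0],
    [-0.078,-0.018,0.2,0,0,0],
    [-0.078,-0.018,0.25,0,0,0],
    [-0.078,-0.018,0.25,0,0,0]
  ]
}}

```text
time_s: 2.1
position: [0.5613, 0.1987, 0.1504]
tcp_rot: [[-1.0, -0.023, -0.004], [-0.023, 1.0, -0.002], [0.004, -0.002, -1.0]]
force: [0.2, -0.7, -0.8]
opening: 1.003
```

```bash
python3 - <<'E'
from h import *
s=bot.read_state();print(s["position"],s["force"],rel([.5625,.1978,.0895],down(181.2)))
t=bot.capture("top");sc=bot.capture("scene")
f=lambda im,x,y:cv2.resize(im[y:y+95,x:x+75],None,fx=5,fy=5,interpolation=cv2.INTER_CUBIC)
cv2.imwrite("pics/d1.png",np.hstack([f(t,225,170),f(sc,345,165)]))
E
```

```text
[0.5613 0.1987 0.1504] [ 0.1528 -0.7256 -0.7902] [-0.007  -0.0041  0.3046 -0.0012 -0.0026  0.0012]
```

View pics/d1.png

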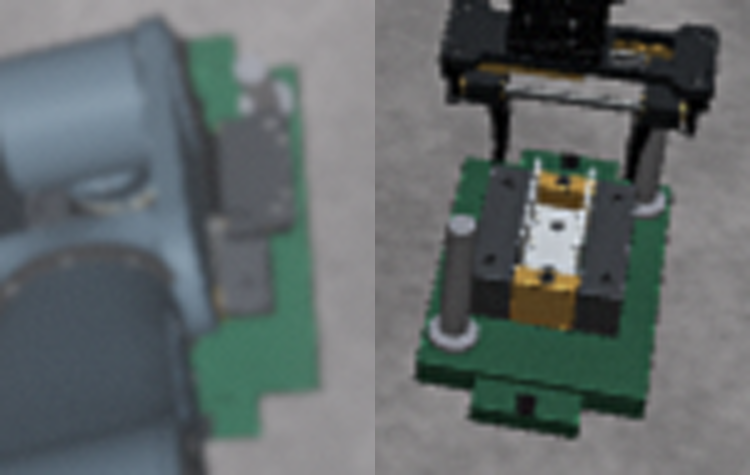

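The scene crop shows both fingertips (about (500,160) and (632,178)) straddling the bracket symmetrically, clear of the posts. Next I'll descend, then close.

>>> {"name": "carry_out", "arguments": {
  "targets": [
    [-0.006,-0.004,0.1,0,0,0],
    [-0.006,-0.004,0.2,0,0,0],
    [-0.006,-0.004,0.27,0,0,0],
    [-0.006,-0.004,0.3,0,0,0],
    [-0.006,-0.004,0.3,0,0,0]
  ]
}}

```text
time_s: 2.82
position: [0.5637, 0.1977, 0.0915]
tcp_rot: [[-1.0, -0.022, -0.001], [-0.022, 1.0, -0.002], [0.001, -0.002, -1.0]]
force: [0.0, 0.6, -0.1]
opening: 1.005
```

```bash
python3 - <<'E'
from h import *
s=bot.read_state();print(s["position"],s["force"],rel([.5625,.1978,.0895],down(181.2)))
sc=bot.capture("scene")
cv2.imwrite("pics/d2.png",cv2.resize(sc[165:260,345:420],None,fx=6,fy=6,interpolation=cv2.INTER_CUBIC))
E
```

```text
[0.5637 0.1977 0.0915] [ 0.0321  0.5746 -0.1129] [ 0.006   0.0008  0.0101 -0.001  -0.0009  0.0008]
```

View pics/d2.png

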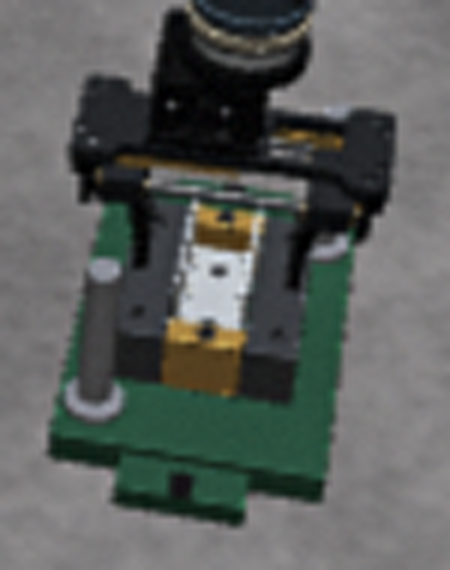

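The fingertips sit just above the die face, at (140,265) and (295,285), either side of the bracket. Closing now.

>>> {"name": "carry_out", "arguments": {
  "targets": [
    [0,0,0,0,0,0],
    [0,0,0,0,0,0],
    [0,0,0,0,0,0],
    [0,0,0,0,0,0],
    [0,0,0,0,0,0],
    [0,0,0,0,0,0],
    [0,0,0,0,0,0],
    [0,0,0,0,0,0]
  ],
  "jaw": -1
}}

```text
time_s: 3.88
position: [0.564, 0.1978, 0.0919]
tcp_rot: [[-1.0, -0.022, -0.001], [-0.022, 1.0, -0.001], [0.001, -0.001, -1.0]]
force: [-0.8, 0.9, 0.4]
opening: 0.502
```

```bash
python3 - <<'E'
from h import *
s=bot.read_state();print(s["position"],s["force"],s["moment"],s["opening"]*87)
E
```

```text
[0.564  0.1978 0.0919] [-0.8192  0.8683  0.3971] [0.0964 0.0107 0.0147] 43.64032562779468
```

Gripped at 43.6 mm, as expected. Now a slow straight lift.

>>> {"name": "carry_out", "arguments": {
  "targets": [
    [0,0,-0.02,0,0,0],
    [0,0,-0.05,0,0,0],
    [0,0,-0.09,0,0,0],
    [0,0,-0.13,0,0,0],
    [0,0,-0.17,0,0,0],
    [0,0,-0.21,0,0,0],
    [0,0,-0.25,0,0,0],
    [0,0,-0.29,0,0,0],
    [0,0,-0.33,0,0,0],
    [0,0,-0.33,0,0,0],
    [0,0,-0.33,0,0,0]
  ]
}}

```text
time_s: 5.25
position: [0.5638, 0.1978, 0.1578]
tcp_rot: [[-1.0, -0.022, -0.001], [-0.022, 1.0, -0.001], [0.001, -0.001, -1.0]]
force: [-0.1, -0.4, -4.4]
opening: 0.5
```

```bash
python3 - <<'E'
from h import *
s=bot.read_state();print(s["position"],s["force"],s["moment"],s["opening"]*87)
sc=bot.capture("scene")
cv2.imwrite("pics/d3.png",cv2.resize(sc[145:260,345:420],None,fx=5,fy=5,interpolation=cv2.INTER_CUBIC))
E
```

```text
[0.5638 0.1978 0.1578] [-0.1039 -0.4474 -4.4312] [ 0.004   0.0197 -0.0318] 43.480008551126865
```

View pics/d3.png

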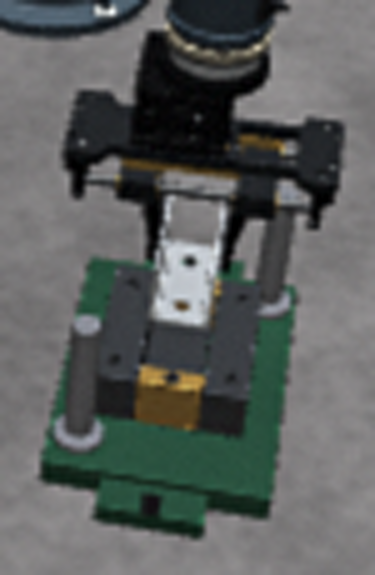

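The bracket hangs level in the jaws above the die, with the cavity floor visible beneath it, and the wrist reads 4.4 N of weight. Next I'll carry it across while turning.

>>> {"name": "carry_out", "arguments": {
  "targets": [
    [0,0,-0.44,0,0,0],
    [0,-0.03,-0.55,0,0,0],
    [0,-0.1,-0.61,0,0,0.03],
    [0,-0.22,-0.61,0,0,0.08],
    [0,-0.36,-0.61,0,0,0.13],
    [0,-0.5,-0.61,0,0,0.18],
    [0,-0.64,-0.61,0,0,0.23],
    [0,-0.78,-0.61,0,0,0.28],
    [0,-0.9,-0.61,0,0,0.33],
    [0,-0.98,-0.61,0,0,0.38],
    [0,-1,-0.61,0,0,0.42],
    [0,-1,-0.61,0,0,0.45],
    [0,-1,-0.61,0,0,0.45]
  ]
}}

```text
time_s: 6.92
position: [0.5669, -0.0025, 0.2778]
tcp_rot: [[-0.774, 0.633, -0.006], [0.633, 0.774, -0.001], [0.004, -0.004, -1.0]]
force: [-0.3, -0.6, -3.5]
opening: 0.506
```

```bash
python3 - <<'E'
from h import *
s=bot.read_state();print(s["position"],s["joint_positions"],s["force"],s["moment"],s["opening"]*87)
print(rel([.5432,-.19,.28],down(96.7)))
E
```

```text
[ 0.5669 -0.0025  0.2778] [-11.4857  23.5031  87.8947  -0.1204  68.9067 -62.1463] [-0.2786 -0.5686 -3.529 ] [-0.0032  0.0083  0.0209] 43.998251821440164
[-0.502  -0.8006 -0.0094 -0.0035 -0.0013  0.4889]
```

>>> {"name": "carry_out", "arguments": {
  "targets": [
    [-0.03,-0.05,0,0,0,0.04],
    [-0.09,-0.15,0,0,0,0.09],
    [-0.16,-0.25,0,0,0,0.15],
    [-0.23,-0.36,0,0,0,0.21],
    [-0.3,-0.47,0,0,0,0.27],
    [-0.37,-0.58,0,0,0,0.33],
    [-0.43,-0.68,0,0,0,0.39],
    [-0.48,-0.75,-0.01,0,0,0.45],
    [-0.5,-0.8,-0.01,0,0,0.48],
    [-0.5,-0.8,-0.01,0,0,0.49],
    [-0.5,-0.8,-0.01,0,0,0.49]
  ]
}}

```text
time_s: 8.3
position: [0.5427, -0.1889, 0.2797]
tcp_rot: [[-0.116, 0.993, -0.006], [0.993, 0.116, 0.0], [0.001, -0.006, -1.0]]
force: [-0.1, -0.2, -3.8]
opening: 0.505
```

```bash
cat >> h.py <<'E'
yw=np.radians(6.7);ZC=np.array([-np.cos(yw),-np.sin(yw),1])/2**.5
LENS=np.array([.6815,-.2125,.135])
TX=np.array([-np.sin(yw),np.cos(yw),0]);RT=np.c_[TX,np.cross(-ZC,TX),-ZC]
TG=LENS+.15*ZC+.047*ZC
E
python3 - <<'E'
from h import *
s=bot.read_state();print(s["position"],s["joint_positions"],s["force"],s["moment"],s["opening"]*87)
print(TG,rel(TG,RT))
E
```

```text
[ 0.5427 -0.1889  0.2797] [-30.238   24.024   86.6552  -0.1884  69.6423 -36.828 ] [-0.0877 -0.2037 -3.7885] [-0.0373  0.0109 -0.0754] 43.91804548872191
[ 0.5432 -0.2288  0.2743] [-0.1984 -0.0206  0.0271 -0.504  -0.0004 -0.0007]
```

>>> {"name": "carry_out", "arguments": {
  "targets": [
    [0,0,0,-0.03,0,0],
    [-0.02,0,0,-0.08,0,0],
    [-0.05,0,0,-0.13,0,0],
    [-0.08,0,0,-0.18,0,0],
    [-0.1,-0.01,0.01,-0.23,0,0],
    [-0.12,-0.01,0.01,-0.28,0,0],
    [-0.14,-0.01,0.02,-0.33,0,0],
    [-0.16,-0.02,0.02,-0.38,0,0],
    [-0.18,-0.02,0.03,-0.43,0,0],
    [-0.2,-0.02,0.03,-0.48,0,0],
    [-0.2,-0.02,0.03,-0.5,0,0],
    [-0.2,-0.02,0.03,-0.505,0,0],
    [-0.2,-0.02,0.03,-0.505,0,0]
  ]
}}

```text
time_s: 9.93
position: [0.5434, -0.2287, 0.2738]
tcp_rot: [[-0.117, 0.702, 0.703], [0.993, 0.083, 0.083], [0.0, 0.708, -0.706]]
force: [0.5, -0.2, -3.2]
opening: 0.503
```

```bash
python3 - <<'E'
from h import *
s=bot.read_state();print(s["position"],s["joint_positions"],s["force"],s["moment"],s["opening"]*87)
print(TG,rel(TG,RT))
for n in("scene","top"):
    im=bot.capture(n); cv2.imwrite(f"pics/{n}5.png",im)
    for p in (LENS,LENS+.15*ZC,LENS+.15*ZC+.045*TX,LENS+.15*ZC-.045*TX): print(n,proj(n,p))
s=cv2.imread("pics/scene5.png");t=cv2.imread("pics/top5.png")
f=lambda im,x,y:cv2.resize(im[y:y+100,x:x+78],None,fx=5,fy=5,interpolation=cv2.INTER_CUBIC)
cv2.imwrite("pics/d5.png",np.hstack([f(s,225,145),f(t,330,130)]))
E
```

```text
[ 0.5434 -0.2287  0.2738] [ -51.5612   20.04    112.9188   66.3671   41.0803 -108.6775] [ 0.495  -0.1837 -3.2474] [-0.2297  0.9319  0.0063] 43.767879473540425
[ 0.5432 -0.2288  0.2743] [ 0.0001  0.0008 -0.0028  0.0006 -0.0001  0.0001]
scene [266.354  199.7914]
scene [270.1092 159.3443]
scene [282.1064 160.1691]
scene [258.1818 158.5243]
top [376.0072 167.7931]
top [387.5555 190.6567]
top [373.5415 193.413 ]
top [401.5322 187.9078]
```

View pics/d5.png

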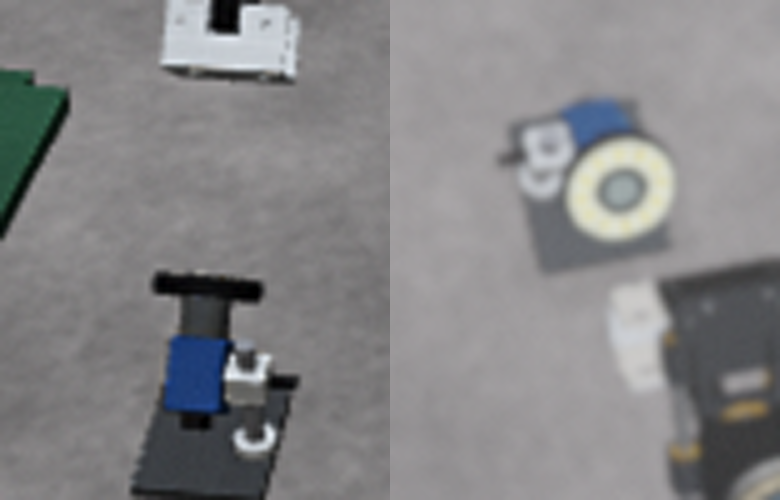

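The scene crop shows the underside centred near px (271,159), against a predicted (270,159), and parallel to the ring light. The top view shows the bracket's left end near px (374,194), against a predicted (373.5,193.4). One settling call, then hand in.

>>> {"name": "carry_out", "arguments": {
  "targets": [
    [0,0,0,0,0,0],
    [0,0,0,0,0,0],
    [0,0,0,0,0,0],
    [0,0,0,0,0,0]
  ]
}}

```text
time_s: 10.52
position: [0.5436, -0.2289, 0.274]
tcp_rot: [[-0.117, 0.701, 0.703], [0.993, 0.083, 0.083], [-0.0, 0.708, -0.706]]
force: [0.0, -0.2, -3.7]
opening: 0.501
```

```bash
python3 - <<'E'
from h import *
s=bot.read_state();print(s["position"],s["qvel"],s["force"],s["opening"]*87,rel(TG,RT))
print(bot.hand_in())
E
```

```text
[ 0.5436 -0.2289  0.274 ] [-0.0436  0.032   0.0456  0.032  -0.0138 -0.0464] [ 0.0164 -0.1812 -3.6891] 43.62573347944003 [ 0.0009 -0.0006 -0.0026  0.0009 -0.      0.0002]
the job is handed in; nothing more can be done
None
```

I gripped the bracket across its legs and drew it straight up out of the die. I then carried it over, tilted it 45° so the underside faces the lens about 150 mm away with its length level, and handed in at about 10.5 s while still holding it.

- **Pose:** the gripper was within 1 mm and 0.1° of the pose I calculated. The bracket itself was checked only in the pictures: its underside and end appeared within about 1 px of where they should be in both views.
- **Hold:** the jaws were open 43.6 mm on the 44 mm bracket, the wrist carried about 3.7 N, and the joints were practically still.
- **Not touched:** I saw no sign of contact with anything, and the path was planned clear of the camera, the upper die half and the loose tools. I did not measure the tools' positions again at the end.
- **Small disagreements:**
  - The lens position differed by about 3 mm between two estimates.
  - The die corners reprojected about 1 px off in the scene view.
  - The die's angle came out as 0.5° or 1.7° depending on the feature; I used 1.2°.

No check failed.

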